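Shim the rocking measuring stand

ROBOT

A 6-joint arm with a two-finger parallel gripper is mounted at the origin on the work surface. World frame = base frame: x ahead of the robot, y to its left, z up, the work surface at z = 0. Lengths are in m, angles in rad, forces in N, time in s.
With the tool pointing down it reaches from about 0.375 to 0.975 m from the base axis. Payload 3.8 kg.
Tool frame: the origin (TCP) lies at the very end of the fingers, on their centre line; the grasp point (between the pads) lies bot.grasp_offset behind it (bot.grasp_offset is the distance from the TCP to the grasp point, in m); y points along the fingers, x is the direction in which the jaws open and shut, and the axes are right-handed (so a half turn about y gives the same grasp; the last joint's range is limited). The gripper opens to 85 mm and grips with 20 to 120 N. Pads are 22 mm wide; open, the fingers measure 114 mm over their backs; the gripper's body (76 mm by 85 mm) begins 54 mm behind the grasp point. The pads swing forward as they close: fully open they stand 13 mm farther back than shut.
Start: joints at [-1.303, 0.264, 1.604, -0, 1.274, -0.037], TCP at [0.203, -0.644, 0.231] pointing down, gripper open.
Joint ranges: [-2.63, 2.63], [-0.94, 2.18], [0.31, 2.57], [-1.31, 4.45], [0, 2.66], [-2.55, 2.55]. Speed limits (rad/s): [2.57, 2.57, 3.14, 3.14, 3.14, 3.14].

INTERFACE

Orientations are given as a rotation vector (axis times angle).
In Python, from workcell import sensors, read_camera, job, bot gives the robot as it stands.
- The arm moves only by the tool arm_command, never from a script. Its argument "deltas" is a list of rows, each a list of 4 numbers: the shift along the tool's x, y, z in m, then the turn about the tool's y in rad. A call has 1 to 20 rows; each row shifts and turns the commanded pose from where the row before left it, along the tool's axes as they then stand; what a row does not reach is not made up. A row lasts 1/8 s, in which the tool goes at most 62.5 mm and 10.7 degrees, less where a joint would pass 70% of its speed; a pose out of reach is approached as far as the arm can. A call is refused whole if a number of a shift passes 0.0625 or a number of a turn 0.188, either way. A call with a gripper value outside its range is refused whole. "fingers" is the finger opening in m, from 0 to 0.0854, set as the call begins (left out, the last holds). The fingers move at their own pace and stop on an object; "newtons" is the grip in N (left out, the last holds). Time passes only in rows, so rows that do not move let the fingers close. It gives the time, the measured TCP pose, the force and the opening at its end, in the units of the state.
- sensors.read_state(): the state, without advancing time (a new reading comes with each control period).
- read_camera(name): name is "scene" or "side" or "wrist"; returns a dict with "color" (384x512x3 uint8, red, green, blue), "vfov" (degrees; the focal length in pixels is half the picture's height over the tangent of half this angle, whatever the lens; pixels are square), "cx", "cy" (the principal point, pixels), "R" (3x3) and "t" (3): a world point X has camera coordinates R X + t; the wrist camera has in their place "T_tool_cam" (4x4, takes a point from camera to tool coordinates, whose origin is the TCP and whose axes are the tool frame's). Camera axes: x right, y down, z forward; pixel columns grow to the right and rows downward; lengths in m; the calibration is good to about 2 mm. A picture is of the moment at which its call begins: read the wrist's pose just before it. There is no depth.
- job.finish_job(): hands the job in, once; it reports no verdict.
The state is a dict: "time": time; "q": joint angles; "joint_vel": joint speeds; "joint_torque": joint torques, N m; "tool_pos": TCP position; "tcp_rot": TCP orientation; "wrist_force": force on the tool from outside, world axes, zero at the start; "torque": the same for the moment, N m; "width": opening from 0.0 (shut) to 1.0 (fully open).
Only numpy, scipy, OpenCV 4.12 (cv2) and the standard library are available. Lean on these libraries where they do the work, as an engineer would, in place of code of your own. Each camera call takes 0.05 s, during which the arm holds its last target.

TASK

The measuring stand on the white panel rocks because one of its four feet is too short. With the fingertips, push the orange wedge along the panel, thin end first, under that foot until the stand is level and no longer rocks, and no further, then move clear. Only push the wedge, keeping it flat on the panel and never lifting it; do not touch the stand or shove it out of place, and leave the other things alone.

Things in the scene. Friction and masses are not known exactly. Their poses are not given: they have to be found in the camera images.
- panel: fixed white coated chipboard panel lying on the bench, 300 (x) x 440 (y) x 19 mm high; origin at the centre of its underside, z up, so its top is 19 mm above its origin. The stand stands towards its -y end; the wedge lies towards its +y end.
- stand: loose measuring stand, about 1.8 kg, 208 mm tall: square blue base plate (140 mm sides, 24 to 38 mm above the origin, a corner over each foot, 97 mm from the centre), readout box, column, dial gauge. Four black dome feet of 20 mm radius 85 mm from the origin along +x, -x, -y and +y (short). Origin: centre between the feet, level with the bottoms of the three long ones; z up when level.
- short_foot (a point): bottom of the short dome foot (the one nearest to the wedge), 85 mm from the stand's origin along its +y and 7 mm above it; the dome's centre is 20 mm above it. At the start the stand leans about 0.08 rad onto this foot; it is level when this foot is held up 7 mm. The stand stays put under the few newtons the wedge needs.
- opposite_foot (a point): bottom of the foot opposite to the short one, 85 mm from the stand's origin along its -y; in the air at the start, it comes down onto the panel when the stand is level. If the wedge is pushed on after that, the stand slides away with it.
- wedge: loose orange plastic wedge, 60 g, 36 wide (x) x 110 long (y) mm, flat on the panel; 2 mm thick at the thin edge (-y end), rising evenly to 20 mm at the upright thick end (+y). Origin: centre of its underside. The thin edge points roughly at the short foot, 25 to 110 mm away. The stand is level when the short foot's centre is about 29 mm in from the thin edge, 81 mm from the thick end.
- wedge_tip (a point): middle of the wedge's thin edge, at its underside (55 mm from the origin along the wedge's -y)
- wedge_back (a point): centre of the wedge's upright thick end face, 10 mm above its underside (55 mm from the origin along the wedge's +y): the face to push on
- sanding_block: bystander on the panel beside the wedge: cork sanding block 42 x 75 x 30 mm high, origin at the centre of its underside
- pencil: bystander on the panel on the other side of the wedge: flat red carpenter's pencil 14 x 168 x 8 mm, lying along its y, origin at the underside
- glue: bystander on the bench: white glue bottle with orange cap, 60 mm across, 170 mm tall, origin at the centre of its underside
- tape_measure: bystander on the bench: yellow tape measure 70 x 35 x 62 mm, origin at the centre of its underside
Things that resemble listed ones, but are neither listed nor needed, are in the scene too. Leave any red look-alike of the stand alone.

How it is judged:
By the outcome, as a careful person would: the job done as asked, in the order asked, and still so for the second after the job is handed in, with the robot touching nothing.
It also fails if it takes over 35 s, if anything falls off the work surface, if the arm or the gripper's body presses on something with over 40 N, if the wrist force passes 120 N, or if a joint passes its speed limit or range.

## Working session

There is one attempt and no reset: what is moved stays moved. The work goes in short steps, Python scripts to look and compute and a tool call to move; the robot and the scene stay as the last step left them, time stands still between calls to the robot, and variables do not carry over. Pictures are saved under pics/ and viewed, and the job is handed in when it is done.

Besides the shell and the picture viewer there is one more tool, called after "Emit:" as name([rows], argument=value, ...), one row to a line, values as JSON. arm_command: Moves the arm, as the interface text tells. Its arguments: {"type":"object","properties":{"deltas":{"type":"array"},"fingers":{"type":"number"},"newtons":{"type":"number"}},"required":["deltas"]}

```bash
mkdir -p pics; ls
python3 - <<'E'
from workcell import sensors, read_camera, job, bot
import cv2, pickle
s=sensors.read_state(); print(s)
d={}
for n in ["scene","side","wrist"]:
    c=read_camera(n); d[n]=c
    cv2.imwrite(f"pics/{n}0.png",c["color"][:,:,::-1])
    print(n,{k:v for k,v in c.items() if k!="color"})
pickle.dump(d,open("cams0.pkl","wb"))
print(bot.grasp_offset)
E
```

```text
pics
{'time': 0.0, 'q': array([-1.30291767e+00,  2.64760411e-01,  1.60535654e+00,  9.71885516e-06,
        1.27369536e+00, -3.69339488e-02]), 'joint_vel': array([-0.00082147, -0.00034641, -0.00033361, -0.00040653, -0.00015511,
       -0.00104208]), 'joint_torque': array([-2.92117948e-03, -5.15120244e+01, -3.67315042e+01, -5.42570906e-04,
        1.28236430e-02,  6.72916229e-06]), 'tool_pos': array([ 0.2023659 , -0.64319601,  0.22996656]), 'tcp_rot': array([-1.33669216,  0.98302566, -0.98014816]), 'wrist_force': array([-0.25714109,  0.0969441 ,  0.08948903]), 'torque': array([-0.00130954, -0.06923852, -0.02021554]), 'width': 1.0017446181798937}
scene {'vfov': 54.69637026080818, 'cx': 259.4792647479438, 'cy': 194.39773042794826, 'R': array([[-0.86551345,  0.50064679, -0.0154679 ],
       [ 0.42983459,  0.72653096, -0.53609233],
       [-0.25715499, -0.47064376, -0.84401763]]), 't': array([ 0.45030458, -0.17035889,  1.36260444])}
side {'vfov': 52.578534138786964, 'cx': 258.23138154231987, 'cy': 191.78894594965834, 'R': array([[-0.97812945, -0.20798454, -0.00228409],
       [-0.14396903,  0.68491523, -0.71425769],
       [ 0.15011896, -0.69830764, -0.69987909]]), 't': array([0.50959615, 0.12597176, 1.06669649])}
wrist {'vfov': 64.86189522098026, 'cx': 257.3146845218897, 'cy': 192.49758554570698, 'T_tool_cam': array([[ 9.99999916e-01, -3.07621077e-04,  2.72046337e-04,
        -5.18565939e-04],
       [-3.43379723e-04, -2.63026537e-01,  9.64788538e-01,
        -1.41972537e-01],
       [-2.25233883e-04, -9.64788550e-01, -2.63026620e-01,
         6.69873250e-02],
       [ 0.00000000e+00,  0.00000000e+00,  0.00000000e+00,
         1.00000000e+00]])}
0.0187
```

View pics/scene0.png

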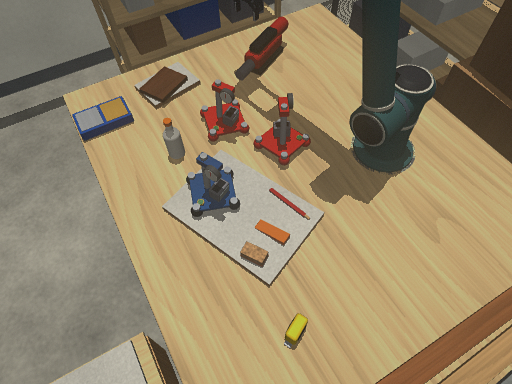

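View pics/side0.png

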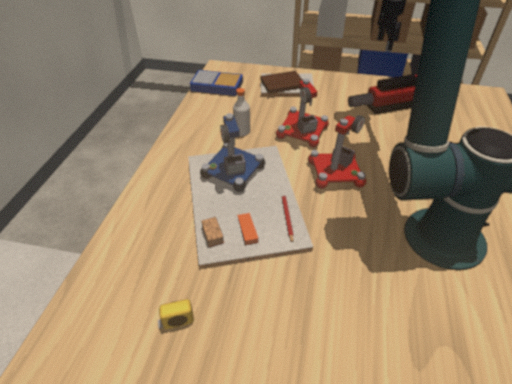

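View pics/wrist0.png

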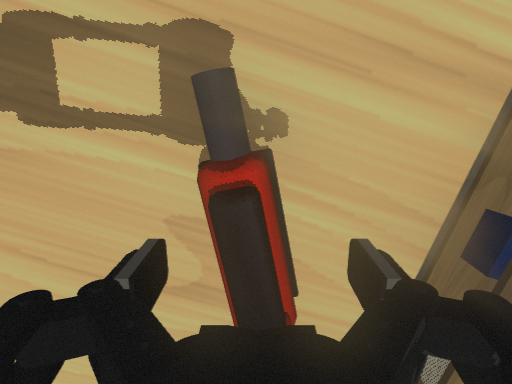

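The scene view shows the blue stand at about (213,187), with red look-alikes at (224,112) and (283,135). The orange wedge is at (272,232), the cork block at (254,253) and the pencil at (289,203). The blue stand on the white panel matches the description. I'll confirm that in an enlarged crop and measure.

```bash
cat > h.py <<'E'
import numpy as np, cv2, pickle
from scipy.spatial.transform import Rotation as Ro
def f(c): return c["color"].shape[0]/2/np.tan(np.radians(c["vfov"])/2)
def ext(c,s=None):
    if "R" in c: return np.array(c["R"]),np.array(c["t"])
    Rt=Ro.from_rotvec(s["tcp_rot"]).as_matrix(); T=np.eye(4);T[:3,:3]=Rt;T[:3,3]=s["tool_pos"]
    M=np.linalg.inv(T@c["T_tool_cam"]); return M[:3,:3],M[:3,3]
def cast(c,uv,z,s=None):
    R,t=ext(c,s); uv=np.atleast_2d(uv).astype(float)
    d=np.c_[(uv[:,0]-c["cx"])/f(c),(uv[:,1]-c["cy"])/f(c),np.ones(len(uv))]@R
    o=-R.T@t; k=(z-o[2])/d[:,2]; return o+d*k[:,None]
def proj(c,X,s=None):
    R,t=ext(c,s); p=np.atleast_2d(X)@R.T+t
    return np.c_[c["cx"]+f(c)*p[:,0]/p[:,2],c["cy"]+f(c)*p[:,1]/p[:,2]]
def orange(c):
    h=cv2.cvtColor(c["color"],cv2.COLOR_RGB2HSV)
    return cv2.inRange(h,(4,170,110),(14,255,255))
E
python3 - <<'E'
from h import *
d=pickle.load(open("cams0.pkl","rb"))
for n,(x0,y0,x1,y1) in dict(scene=(160,140,330,285),side=(180,110,315,265)).items():
    c=d[n]; im=c["color"][y0:y1,x0:x1,::-1]
    cv2.imwrite(f"pics/{n}_crop.png",cv2.resize(im,None,fx=4,fy=4 if n=="scene" else 3.8,interpolation=cv2.INTER_CUBIC))
    m=orange(c); cs,_=cv2.findContours(m,cv2.RETR_EXTERNAL,cv2.CHAIN_APPROX_NONE)
    for k in cs:
        if cv2.contourArea(k)>40:
            r=cv2.minAreaRect(k); print(n,cv2.contourArea(k),r); print(cast(c,cv2.boxPoints(r),0.029).round(4))
E
```

```text
scene 292.0 ((271.6000061035156, 230.80003356933594), (33.98823165893555, 9.838699340820312), 26.56505012512207)
[[0.5734 0.0597 0.029 ]
 [0.5459 0.0396 0.029 ]
 [0.4916 0.1337 0.029 ]
 [0.5191 0.1521 0.029 ]]
side 215.5 ((247.03773498535156, 226.63209533691406), (24.862258911132812, 10.71412181854248), 74.05460357666016)
[[0.5637 0.0642 0.029 ]
 [0.5381 0.0474 0.029 ]
 [0.501  0.1274 0.029 ]
 [0.5255 0.1427 0.029 ]]
```

View pics/scene_crop.png

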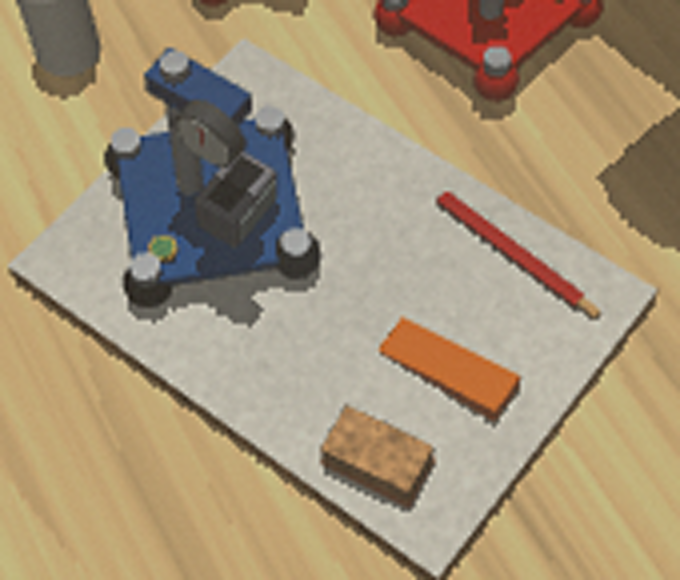

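View pics/side_crop.png

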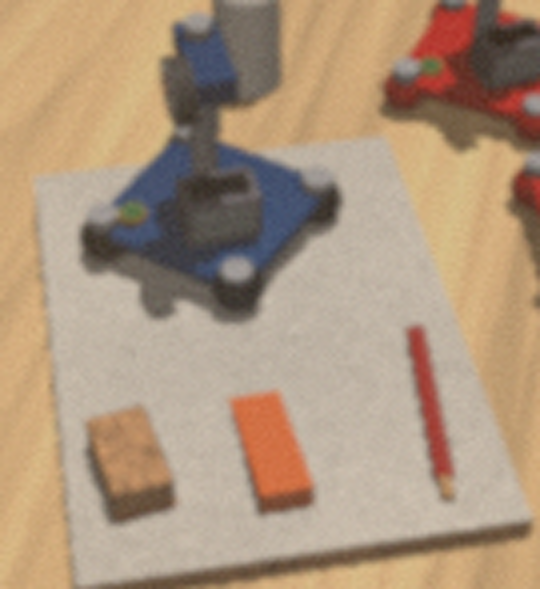

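Run:
```python
from h import *
d=pickle.load(open("cams0.pkl","rb"))
print(cast(d["scene"],[[234.3,200],[196,207],[191,176],[227,170]],0.062).round(3))
print(cast(d["side"],[[239.5,180],[205.5,166],[260,158]],0.062).round(3))
from workcell import sensors
s=sensors.read_state()
print(Ro.from_rotvec(s["tcp_rot"]).as_matrix().round(3))
```

```text
[[ 0.587 -0.043  0.062]
 [ 0.703 -0.081  0.062]
 [ 0.667 -0.198  0.062]
 [ 0.553 -0.159  0.062]]
[[ 0.587 -0.047  0.062]
 [ 0.704 -0.086  0.062]
 [ 0.549 -0.158  0.062]]
[[ 0.3   -0.     0.954]
 [-0.954  0.002  0.3  ]
 [-0.002 -1.     0.   ]]
```

Emit:
arm_command([
  [0,-0.03,0.02,0],
  [0.006,-0.02,0.058,-0.124],
  [0.006,-0.02,0.058,-0.124],
  [0.006,-0.02,0.058,-0.124],
  [0.006,-0.02,0.058,-0.124],
  [0.006,-0.01,0.06,-0.124],
  [0.006,0,0.06,-0.124],
  [0.006,0,0.06,-0.124],
  [0.006,0,0.06,-0.124],
  [0.006,0,0.06,-0.124],
  [0.006,0,0.06,-0.124],
  [0.006,0,0.06,-0.124],
  [0.006,0,0.06,-0.124],
  [0.006,0,0.06,-0.124],
  [0,0,0.04,-0.124],
  [0,0,0,0],
  [0,0,0,0],
])

```text
time: 2.28
tool_pos: [0.6101, -0.0336, 0.3511]
tcp_rot: [-1.54, -0.368, 0.368]
wrist_force: [0.1, -0.1, -0.1]
width: 0.999
```

Run:
```python
from workcell import sensors, read_camera
import cv2,pickle
from h import *
s=sensors.read_state(); c=read_camera("wrist")
print(s["time"],s["tool_pos"],s["q"]); print(Ro.from_rotvec(s["tcp_rot"]).as_matrix().round(3))
pickle.dump((s,c),open("w1.pkl","wb"))
cv2.imwrite("pics/w1.png",c["color"][:,:,::-1])
```

```text
2.275 [ 0.61007614 -0.03356005  0.35111212] [-9.53249527e-02  9.34874832e-02  1.58589444e+00 -6.95031441e-04
  1.46223607e+00 -5.64556838e-01]
[[ 0.892 -0.    -0.452]
 [ 0.452 -0.001  0.892]
 [-0.    -1.    -0.001]]
```

View pics/w1.png

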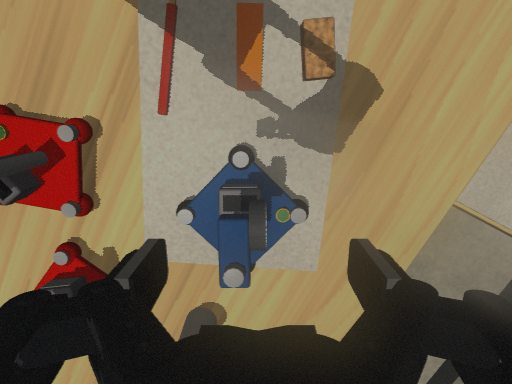

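The wrist view shows the blue stand with its short foot at (240,157), the wedge at (250,45) partly out of frame, the cork block on the right and the pencil on the left. I'll move back 60 mm so the whole wedge is in view.

Emit:
arm_command([
  [0,0,0.03,0],
  [0,0,0.03,0],
  [0,0,0,0],
  [0,0,0,0],
])

```text
time: 2.82
tool_pos: [0.5834, 0.019, 0.3512]
tcp_rot: [-1.54, -0.367, 0.367]
wrist_force: [1.2, -0.4, -0.5]
width: 0.997
```

Run:
```python
from workcell import sensors, read_camera
import cv2,pickle
from h import *
s=sensors.read_state(); c=read_camera("wrist")
print(s["time"],s["tool_pos"])
pickle.dump((s,c),open("w2.pkl","wb"))
im=c["color"][:,:,::-1]
cv2.imwrite("pics/w2.png",cv2.resize(im[0:290,120:390],None,fx=2,fy=2,interpolation=cv2.INTER_CUBIC))
h=cv2.cvtColor(c["color"],cv2.COLOR_RGB2HSV)
m=cv2.inRange(h,(5,150,60),(16,255,255)); m[:,:200]=0; m[:,290:]=0; m[200:]=0
k=max(cv2.findContours(m,cv2.RETR_EXTERNAL,cv2.CHAIN_APPROX_NONE)[0],key=cv2.contourArea)
r=cv2.minAreaRect(k); print(r,cv2.boxPoints(r)); print(cv2.approxPolyDP(k,3,True)[:,0])
```

```text
2.825 [0.583369   0.01897389 0.35116371]
((250.0, 73.5), (45.0, 24.0), 90.0) [[238.  51.]
 [262.  51.]
 [262.  96.]
 [238.  96.]]
[[238  51]
 [238  79]
 [261  96]
 [262  51]]
```

View pics/w2.png

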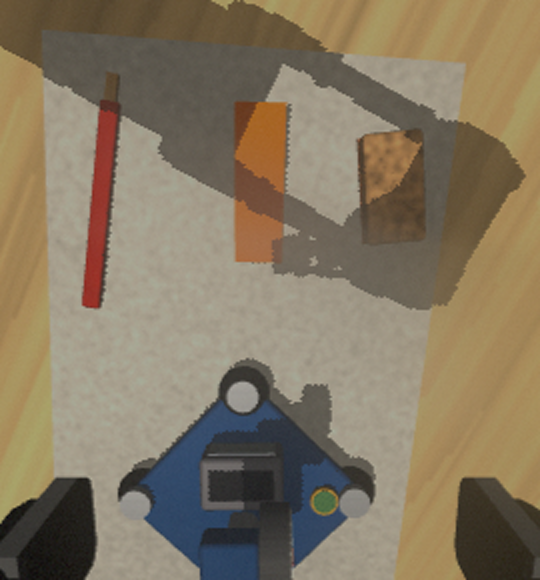

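```bash
cat > m.py <<'E'
from h import *
def wedge_from(c,s,tl,tr,br,bl):
    B=cast(c,[tl,tr],0.039,s); T=cast(c,[br,bl],0.021,s)
    b=B.mean(0)[:2]; t=T.mean(0)[:2]; u=(t-b)/np.linalg.norm(t-b)
    print("back",b.round(4),"tip",t.round(4),"len",np.linalg.norm(t-b).round(4),"widths",np.linalg.norm(B[0]-B[1]).round(4),np.linalg.norm(T[0]-T[1]).round(4),"ang",np.degrees(np.arctan2(u[1],u[0])).round(2))
    return b,t,u
E
python3 - <<'E'
from m import *
s,c=pickle.load(open("w2.pkl","rb"))
g=lambda x,y:(x/2+120-.25,y/2-.25)
b,t,u=wedge_from(c,s,g(235,102),g(288,102),g(285,262),g(235,262))
F=cast(c,[g(244.5,391)],0.039,s)[0,:2]
caps=cast(c,[g(135,504),g(355,503)],0.062,s)[:,:2]
print("foot",F.round(4),caps.round(4))
n=np.array([-u[1],u[0]])
print("along tip->foot",(F-t)@u,"lateral left",(F-t)@n)
mid=caps.mean(0); sd=(mid-F)/np.linalg.norm(mid-F); print("stand -y dir",np.degrees(np.arctan2(sd[1],sd[0])), np.linalg.norm(mid-F))
xd=caps[1]-caps[0]; print("x axis ang",np.degrees(np.arctan2(xd[1],xd[0])),np.linalg.norm(xd))
R=Ro.from_rotvec(s["tcp_rot"]).as_matrix(); print("tool z",R[:2,2], "-z ang",np.degrees(np.arctan2(-R[1,2],-R[0,2])))
# consistency in other cams
d=pickle.load(open("cams0.pkl","rb"))
for n_ in("scene","side"):
    print(n_,proj(d[n_],[[*b,.039],[*t,.021],[*F,.039]]).round(1))
# obstacles
print("cork, pencil", cast(c,[g(358,245),g(425,240)],.049,s)[:,:2].round(3),cast(c,[g(118,100),g(101,307)],.027,s)[:,:2].round(3))
E
```

```text
back [0.5096 0.1449] tip [0.5571 0.0461] len 0.1097 widths 0.0366 0.0383 ang -64.32
foot [ 0.5903 -0.0467] [[ 0.5524 -0.1614]
 [ 0.7054 -0.083 ]]
along tip->foot 0.09795885737581969 lateral left -0.010343768789275197
stand -y dir -62.924752916799214 0.08483130142396651
x axis ang 27.126721520041574 0.17189305469056573
tool z [-0.45155551  0.89224275] -z ang -63.1564649422085
scene [[286.1 238.1]
 [256.6 223.1]
 [233.3 203.2]]
side [[250.9 239.3]
 [242.4 213.7]
 [238.8 185.5]]
cork, pencil [[0.614 0.09 ]
 [0.655 0.115]] [[ 0.417  0.102]
 [ 0.463 -0.039]]
```

Contact geometry: the thin edge is 98 mm from the short foot and the foot is 10 mm off the wedge axis. I'll turn the push line about 4° to aim at the foot, and go down behind the thick end with the fingers nearly shut.

Emit:
arm_command([
  [0,0,0,0.086],
  [-0.004,0,0.043,0],
  [-0.005,0,0.043,0],
  [-0.005,0,0.043,0],
  [-0.005,0,0.043,0],
  [0,0.03,0,0],
  [0,0.05,0,0],
  [0,0.05,0,0],
  [0,0.05,0,0],
  [0,0.05,0,0],
  [0,0.03,0,0],
  [0,0.02,0,0],
  [0,0,0,0],
  [0,0,0,0],
], fingers=0.012)

```text
time: 4.62
tool_pos: [0.502, 0.1724, 0.0721]
tcp_rot: [-1.55, -0.302, 0.3]
wrist_force: [0.3, 0.1, -0.2]
width: 0.142
```

Run:
```python
from workcell import sensors, read_camera
import cv2,pickle
from h import *
s=sensors.read_state(); 
R=Ro.from_rotvec(s["tcp_rot"]).as_matrix()
print(s["time"],s["tool_pos"],s["wrist_force"],"-z ang",np.degrees(np.arctan2(-R[1,2],-R[0,2])),R[:2,2])
P=np.array([.5313,.0998]);F=np.array([.5903,-.0467]); u=(F-P)/np.linalg.norm(F-P)
e=s["tool_pos"][:2]-P; print("along",e@u,"left",e@np.array([-u[1],u[0]]))
c=read_camera("wrist"); cv2.imwrite("pics/w3.png",c["color"][:,:,::-1])
c=read_camera("scene"); cv2.imwrite("pics/s3.png",cv2.resize(c["color"][140:285,160:330,::-1],None,fx=4,fy=4,interpolation=cv2.INTER_CUBIC))
```

```text
4.625 [0.50196179 0.17240939 0.07210189] [ 0.32396195  0.07000098 -0.21967146] -z ang -68.04990313669416 [-0.37379889  0.92750975]
along -0.078312489862462 left -8.923406462408361e-05
```

View pics/w3.png

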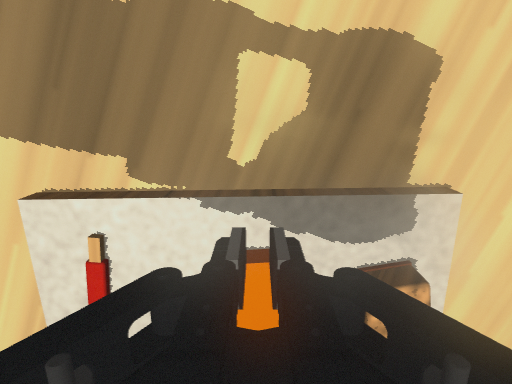

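View pics/s3.png

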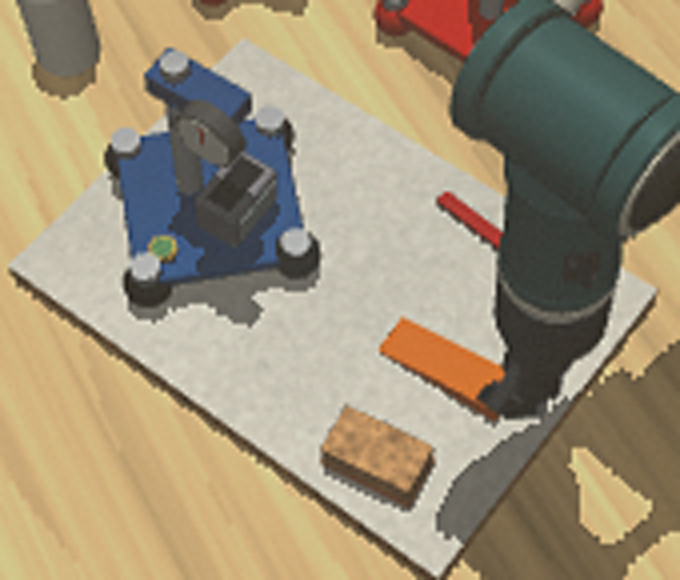

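Fingers are 17 mm behind the thick end and on the push line. Next I descend to 9 mm above the panel.

Emit:
arm_command([
  [0,0.02,0,0],
  [0,0.016,0,0],
  [0,0.008,0,0],
  [0,0,0,0],
])

```text
time: 5.22
tool_pos: [0.5002, 0.1725, 0.0267]
tcp_rot: [-1.55, -0.3, 0.302]
wrist_force: [0.3, -0.5, 1.2]
width: 0.142
```

Run:
```python
from workcell import sensors, read_camera
import cv2,pickle
from h import *
s=sensors.read_state(); c=read_camera("wrist"); cv2.imwrite("pics/w4.png",c["color"][:,:,::-1])
b=np.array([.5127,.1462])
print(proj(c,[[.5096,.1449,.039]],s))
c=read_camera("side"); cv2.imwrite("pics/d4.png",cv2.resize(c["color"][110:265,180:315,::-1],None,fx=4,fy=3.8,interpolation=cv2.INTER_CUBIC))
```

```text
[[252.84574457 310.17140411]]
```

View pics/w4.png

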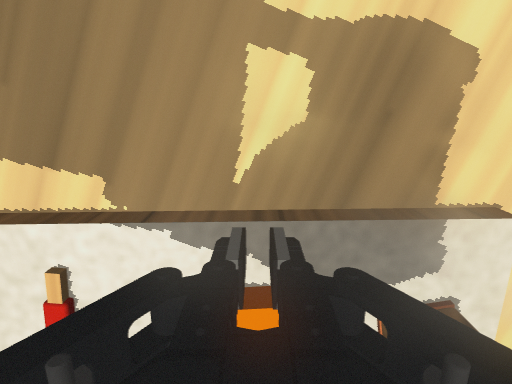

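View pics/d4.png

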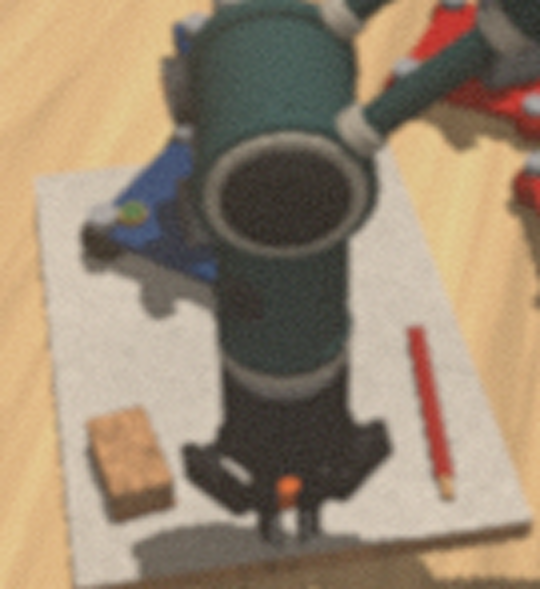

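The back edge is where I predicted it, at (253,308). Now I push about 100 mm and stop before the foot to check alignment.

Emit:
arm_command([
  [0.002,0,-0.004,0],
  [0,0,-0.006,0],
  [0,0,-0.005,0],
  [0,0,-0.005,0],
  [0,0,-0.006,0],
  [0,0,-0.006,0],
  [0,0,-0.008,0],
  [0,0,-0.008,0],
  [0,0,-0.008,0],
  [0,0,-0.008,0],
  [0,0,-0.008,0],
  [0,0,-0.008,0],
  [0,0,-0.008,0],
  [0,0,-0.006,0],
  [0,0,-0.004,0],
  [0,0,-0.002,0],
  [0,0,0,0],
])

```text
time: 7.45
tool_pos: [0.5401, 0.0806, 0.0273]
tcp_rot: [-1.55, -0.301, 0.301]
wrist_force: [0.9, -0.7, 0.4]
width: 0.138
```

Run:
```python
from workcell import sensors, read_camera
import cv2,pickle
from h import *
s=sensors.read_state(); 
R=Ro.from_rotvec(s["tcp_rot"]).as_matrix()
u=-R[:2,2]; F=np.array([.5903,-.0467]); e=F-s["tool_pos"][:2]
print(s["tool_pos"],s["wrist_force"],"ang",np.degrees(np.arctan2(u[1],u[0])),"to foot",e@u,"left",e@np.array([-u[1],u[0]]))
c=read_camera("wrist"); cv2.imwrite("pics/w5.png",c["color"][:,:,::-1])
c=read_camera("scene"); cv2.imwrite("pics/s5.png",cv2.resize(c["color"][140:285,160:330,::-1],None,fx=4,fy=4,interpolation=cv2.INTER_CUBIC))
```

```text
[0.54013424 0.0806163  0.02726818] [ 0.86084697 -0.65337223  0.41264798] ang -68.00195904688836 to foot 0.13683808058105895 left -0.0011759595233535086
```

View pics/w5.png

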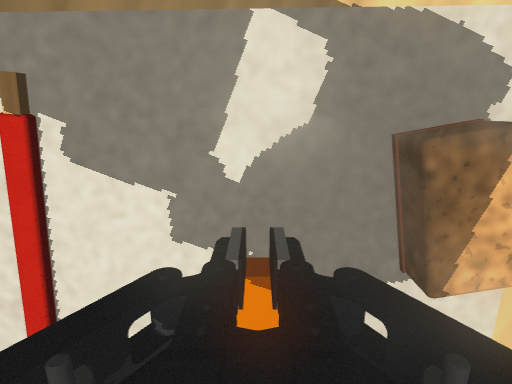

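View pics/s5.png

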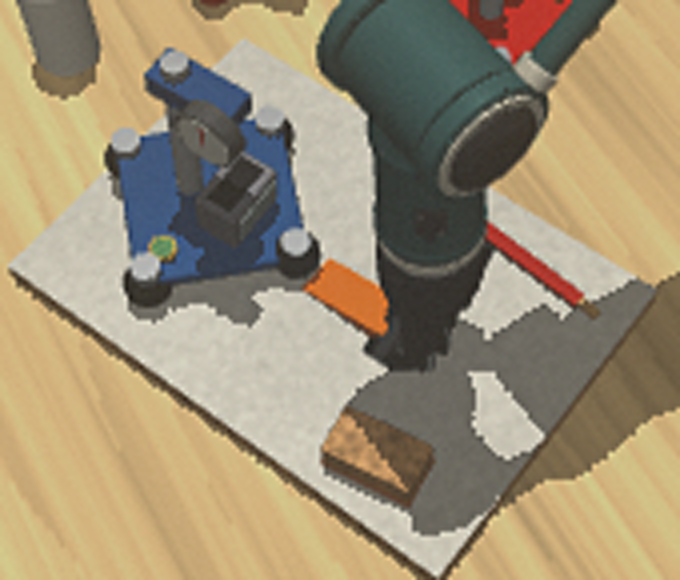

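Run:
```python
from workcell import sensors, read_camera
from h import *
s=sensors.read_state(); c=read_camera("wrist")
b=cast(c,[[247,277],[270,277]],.039,s).mean(0); u=np.array([.3746,-.9272]); print(b, "to foot",(np.array([.5903,-.0467])-b[:2])@u,"TCP to back",(b-s["tool_pos"])[:2]@u)
```

```text
[0.54520097 0.07104051 0.039     ] to foot 0.1260630922626202 TCP to back 0.01095868335994175
```

Emit:
arm_command([
  [0,0,0.012,0],
  [0,-0.01,0.012,0],
  [0,-0.05,0,0],
  [0,-0.06,0,0],
  [0,-0.06,0,0],
  [0,-0.06,-0.01,0],
  [0,-0.04,-0.04,0],
  [0,-0.02,-0.04,0],
  [0,0,0,0],
  [0,0,0,0],
])

```text
time: 8.85
tool_pos: [0.5642, 0.0203, 0.327]
tcp_rot: [-1.549, -0.301, 0.302]
wrist_force: [0.7, -1.1, -0.2]
width: 0.14
```

Emit:
arm_command([
  [0,0,0,0],
  [0,0,0,0],
  [0,0,0,0],
], fingers=0.085)

```text
time: 9.22
tool_pos: [0.5645, 0.0201, 0.3268]
tcp_rot: [-1.549, -0.301, 0.303]
wrist_force: [-0.2, 0.3, 0.6]
width: 0.77
```

Run:
```python
from workcell import sensors, read_camera
import cv2,pickle
from h import *
s=sensors.read_state(); c=read_camera("wrist")
print(s["time"],s["tool_pos"])
pickle.dump((s,c),open("w6.pkl","wb"))
cv2.imwrite("pics/w6.png",cv2.resize(c["color"][40:330,120:390,::-1],None,fx=2,fy=2,interpolation=cv2.INTER_CUBIC))
```

```text
9.225 [0.5645225  0.02006847 0.32678713]
```

View pics/w6.png

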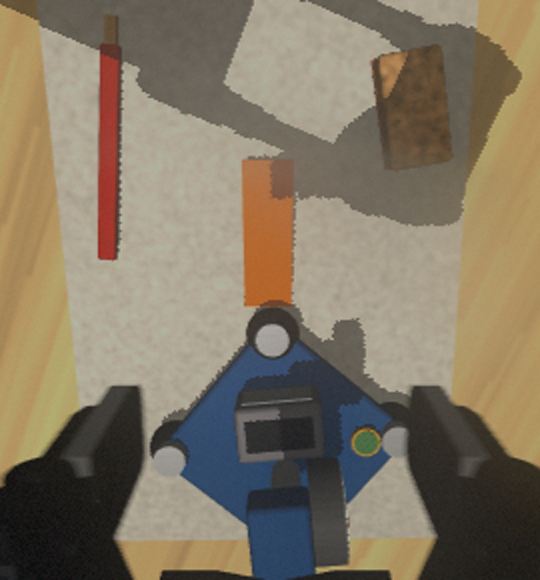

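The wedge is aligned and its thin edge, at crop (269,305), sits just in front of the short-foot dome at (273,333). Measuring the rest:

Run:
```python
from m import *
s,c=pickle.load(open("w6.pkl","rb"))
g=lambda x,y:(x/2+120-.25,y/2+40-.25)
b,t,u=wedge_from(c,s,g(242,158),g(293,160),g(293,306),g(245,304))
F=cast(c,[g(273,333)],0.039,s)[0,:2]
n=np.array([-u[1],u[0]])
print(F,"tip->foot",(F-t)@u,"back->foot",(F-b)@u,"lat left",(F-t)@n, "dir b->F",np.degrees(np.arctan2(*(F-b)[::-1])))
caps=cast(c,[g(170,460),g(398,440)],0.062,s)[:,:2];print(caps)
print("TCP offset",s["tool_pos"][:2]-b)
```

```text
back [0.5393 0.069 ] tip [ 0.5809 -0.0323] len 0.1095 widths 0.0353 0.0369 ang -67.67
[ 0.59010952 -0.04668812] tip->foot 0.016780017804455035 back->foot 0.12626959379348085 lat left 0.003041402166454711 dir b->F -66.29445478540357
[[ 0.55325279 -0.16147786]
 [ 0.70465963 -0.08224876]]
TCP offset [ 0.02519268 -0.04889238]
```

45 mm remain and the stand hasn't moved. I'll return behind the wedge with a 1.5° steering correction.

Emit:
arm_command([
  [0,0,0,-0.028],
  [-0.003,0.01,0.043,0],
  [0,0.03,0.043,0],
  [0,0.05,0,0],
  [0,0.05,0,0],
  [0,0.05,0,0],
  [0,0.05,0,0],
  [0,0.035,0,0],
  [0,0.016,0,0],
  [0,0.008,0,0],
  [0,0,0,0],
  [0,0,0,0],
], fingers=0.012)

```text
time: 10.78
tool_pos: [0.5291, 0.0973, 0.0299]
tcp_rot: [-1.547, -0.326, 0.321]
wrist_force: [0.4, 0.5, 0.2]
width: 0.14
```

```bash
cat > st.py <<'E'
from workcell import sensors, read_camera
from h import *
s=sensors.read_state()
R=Ro.from_rotvec(s["tcp_rot"]).as_matrix()
u=-R[:2,2]; F=np.array([.5901,-.0467]); e=F-s["tool_pos"][:2]
print(s["time"],s["tool_pos"].round(4),"F",s["wrist_force"].round(2),"Fpush",(s["wrist_force"][:2]@u).round(2),"ang",np.degrees(np.arctan2(u[1],u[0])).round(2),"TCP to foot",(e@u).round(4),"left",(e@np.array([-u[1],u[0]])).round(4))
E
python3 - <<'E'
from st import *
c=read_camera("wrist"); cv2.imwrite("pics/w7.png",c["color"][:,:,::-1])
E
```

```text
10.775 [0.5291 0.0973 0.0299] F [0.43 0.52 0.19] Fpush -0.31 ang -66.39 TCP to foot 0.1564 left -0.0018
```

View pics/w7.png

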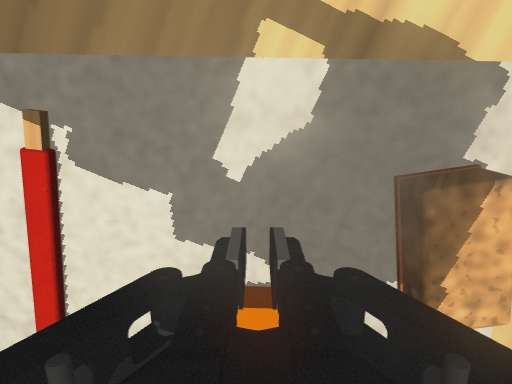

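Emit:
arm_command([
  [-0.001,0.002,-0.006,0],
  [0,0,-0.006,0],
  [0,0,-0.005,0],
  [0,0,-0.005,0],
  [0,0,-0.005,0],
  [0,0,-0.005,0],
  [0,0,-0.005,0],
  [0,0,-0.005,0],
  [0,0,-0.005,0],
  [0,0,-0.004,0],
  [0,0,-0.003,0],
  [0,0,-0.002,0],
  [0,0,0,0],
])

```text
time: 12.45
tool_pos: [0.5493, 0.045, 0.0263]
tcp_rot: [-1.547, -0.323, 0.323]
wrist_force: [-0.3, 2.6, 0.1]
width: 0.14
```

Run:
```python
from st import *
c=read_camera("wrist"); cv2.imwrite("pics/w8.png",c["color"][:,:,::-1])
b=cast(c,[[247,277],[270,277]],.039,s).mean(0); 
c=read_camera("scene"); cv2.imwrite("pics/s8.png",cv2.resize(c["color"][140:285,160:330,::-1],None,fx=4,fy=4,interpolation=cv2.INTER_CUBIC))
c=read_camera("side"); cv2.imwrite("pics/d8.png",cv2.resize(c["color"][110:265,180:315,::-1],None,fx=4,fy=3.8,interpolation=cv2.INTER_CUBIC))
```

```text
12.45 [0.5493 0.045  0.0263] F [-0.31  2.57  0.13] Fpush -2.48 ang -66.39 TCP to foot 0.1003 left 0.0006
```

View pics/w8.png

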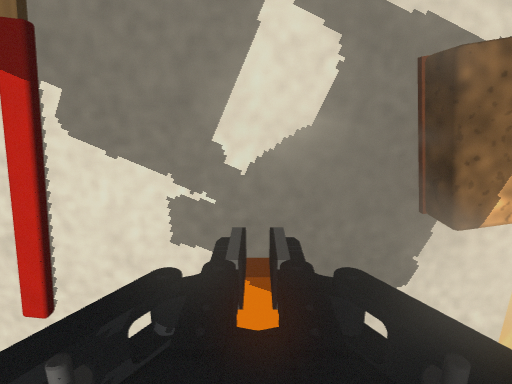

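View pics/s8.png

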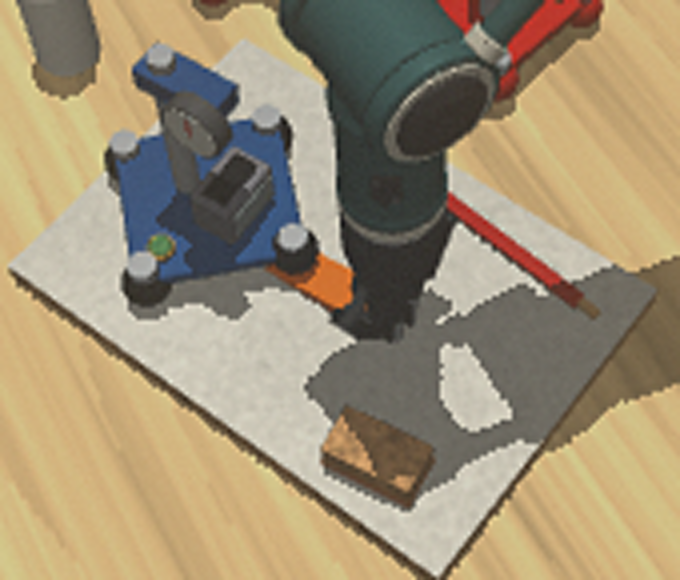

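The stand is rising: its head moved from crop (174,64) to (161,56), and the push force is 2.5 N. Next I creep in small steps, tracking the head displacement and the force.

```bash
cat > trk.py <<'E'
import sys
from st import *
d=pickle.load(open("cams0.pkl","rb"))
c=read_camera("scene"); pickle.dump(c,open(sys.argv[1]+".pkl","wb"))
def track(a,b,box):
    x0,y0,x1,y1=box
    G=lambda q:cv2.cvtColor(cv2.resize(q["color"],None,fx=8,fy=8,interpolation=cv2.INTER_CUBIC),cv2.COLOR_RGB2GRAY)
    T=G(a)[y0*8:y1*8,x0*8:x1*8]; S=G(b)[(y0-8)*8:(y1+8)*8,(x0-8)*8:(x1+8)*8]
    r=cv2.matchTemplate(S,T,cv2.TM_CCOEFF_NORMED); _,v,_,p=cv2.minMaxLoc(r); return p[0]/8-8,p[1]/8-8,round(v,3)
# head top, left foot cap, right foot cap, far cap
for n,b in dict(head=(196,150,222,172),footA=(190,200,203,216),footB=(222,165,233,178),far=(186,170,197,183),short=(228,195,240,209)).items(): print(n,track(d["scene"],c,b))
E
python3 trk.py t0
```

```text
12.6 [0.5494 0.045  0.0263] F [ 0.76 -0.45 -0.11] Fpush 0.72 ang -66.38 TCP to foot 0.1003 left 0.0006
head (-3.125, -1.875, 0.955)
footA (-0.5, -0.375, 0.958)
footB (-0.75, -0.5, 0.908)
far (-0.125, 0.375, 0.977)
short (-0.75, -1.125, 0.973)
```

Emit:
arm_command([
  [0,0,-0.002,0],
  [0,0,-0.002,0],
  [0,0,-0.001,0],
  [0,0,0,0],
])

```text
time: 13.15
tool_pos: [0.5512, 0.0408, 0.0263]
tcp_rot: [-1.547, -0.323, 0.323]
wrist_force: [-0.8, 2.6, 0.3]
width: 0.139
```

```bash
python3 trk.py t1
```

```text
13.15 [0.5512 0.0408 0.0263] F [-0.83  2.59  0.31] Fpush -2.71 ang -66.4 TCP to foot 0.0957 left 0.0006
head (-3.625, -2.125, 0.951)
footA (-0.625, -0.375, 0.948)
footB (-0.75, -0.5, 0.909)
far (-0.25, 0.375, 0.972)
short (-0.875, -1.375, 0.978)
```

Emit:
arm_command([
  [0,0,-0.002,0],
  [0,0,0,0],
])

```text
time: 13.45
tool_pos: [0.5521, 0.0388, 0.0263]
tcp_rot: [-1.547, -0.323, 0.323]
wrist_force: [-2.0, 2.1, -0.5]
width: 0.145
```

```bash
python3 trk.py t2
python3 - <<'E'
from h import *
d=pickle.load(open("cams0.pkl","rb"));c=d["scene"]
th=7/85; y=-np.array([np.cos(np.radians(-63)),np.sin(np.radians(-63)),0]); O=np.array([.6287,-.1224,.019])
def pt(yy,zz,t): return O+y*(yy*np.cos(t)+zz*np.sin(t))+np.array([0,0,1])*(zz*np.cos(t)-yy*np.sin(t))
for yy in(-.04,-.02,0,.02): 
  a,b,e=[proj(c,[pt(yy,.195,t)])[0] for t in(th,0,th*.15)]; print(yy,a.round(1),(b-a).round(2),(e-a).round(2))
a,b=[proj(c,[pt(.085,.045,t)])[0] for t in(th,0)];print("short",b-a)
E
```

```text
13.45 [0.5521 0.0388 0.0263] F [-1.95  2.11 -0.49] Fpush -2.72 ang -66.39 TCP to foot 0.0935 left 0.0006
head (-3.75, -2.125, 0.947)
footA (-0.75, -0.375, 0.951)
footB (-0.75, -0.5, 0.909)
far (-0.25, 0.375, 0.967)
short (-0.875, -1.5, 0.975)
-0.04 [198.3 154.6] [-4.21 -1.75] [-3.59 -1.51]
-0.02 [203.8 157.9] [-4.33 -2.12] [-3.69 -1.82]
0 [209.4 161.1] [-4.44 -2.49] [-3.78 -2.13]
0.02 [215.  164.4] [-4.53 -2.85] [-3.86 -2.44]
short [-1.04552868 -1.66513008]
```

Emit:
arm_command([
  [0,0,-0.001,0],
  [0,0,0,0],
])

```text
time: 13.75
tool_pos: [0.5524, 0.038, 0.0263]
tcp_rot: [-1.547, -0.323, 0.323]
wrist_force: [-1.3, 3.2, 0.3]
width: 0.138
```

```bash
python3 trk.py t3
```

```text
13.75 [0.5524 0.038  0.0263] F [-1.29  3.18  0.25] Fpush -3.43 ang -66.4 TCP to foot 0.0927 left 0.0006
head (-3.875, -2.25, 0.944)
footA (-0.75, -0.375, 0.95)
footB (-0.75, -0.5, 0.908)
far (-0.25, 0.5, 0.965)
short (-0.875, -1.5, 0.978)
```

I'll retract and look from above, at about the same pose as w6, before any last top-up.

Emit:
arm_command([
  [0,0,0.012,0],
  [0,-0.01,0.012,0],
  [0,-0.05,0,0],
  [0,-0.06,0,0],
  [0,-0.06,0,0],
  [0,-0.06,0,0],
  [0,-0.04,0,0],
  [0,-0.02,0,0],
  [0,0,0,0],
  [0,0,0,0],
])

```text
time: 15.05
tool_pos: [0.5416, 0.0601, 0.3237]
tcp_rot: [-1.546, -0.32, 0.326]
wrist_force: [1.7, -0.5, -0.7]
width: 0.138
```

Emit:
arm_command([
  [0,0,-0.02,0],
  [0,0,-0.02,0],
  [0,0,0,0],
  [0,0,0,0],
], fingers=0.085)

```text
time: 15.55
tool_pos: [0.5588, 0.0229, 0.3259]
tcp_rot: [-1.546, -0.322, 0.323]
wrist_force: [-0.1, -0.1, -0.2]
width: 0.97
```

```bash
python3 - <<'E'
from st import *
c=read_camera("wrist")
pickle.dump((s,c),open("w9.pkl","wb"))
cv2.imwrite("pics/w9.png",cv2.resize(c["color"][40:330,120:390,::-1],None,fx=2,fy=2,interpolation=cv2.INTER_CUBIC))
E
python3 trk.py t4
python3 - <<'E'
from h import *
c=pickle.load(open("t4.pkl","rb"));cv2.imwrite("pics/s9.png",cv2.resize(c["color"][140:285,160:330,::-1],None,fx=4,fy=4,interpolation=cv2.INTER_CUBIC))
E
```

```text
15.55 [0.5588 0.0229 0.3259] F [-0.05 -0.05 -0.19] Fpush 0.03 ang -66.47 TCP to foot 0.0763 left 0.0009
15.6 [0.5588 0.0232 0.3261] F [0.03 0.26 0.14] Fpush -0.22 ang -66.43 TCP to foot 0.0766 left 0.0008
head (-3.75, -2.25, 0.944)
footA (-0.75, -0.375, 0.949)
footB (-0.875, -0.375, 0.89)
far (-0.25, 0.5, 0.965)
short (-0.875, -1.5, 0.978)
```

View pics/w9.png

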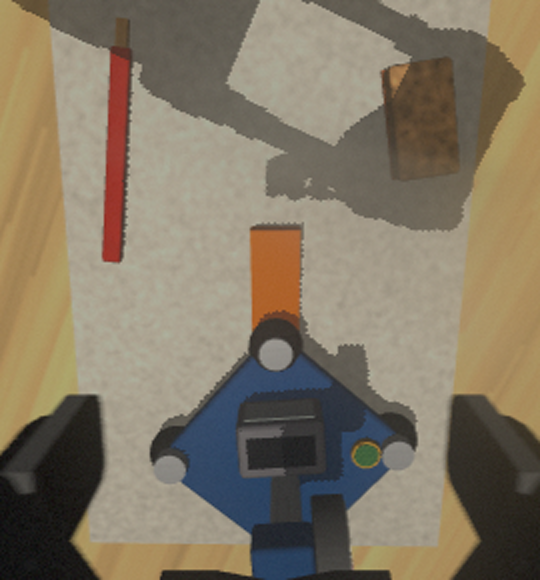

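View pics/s9.png

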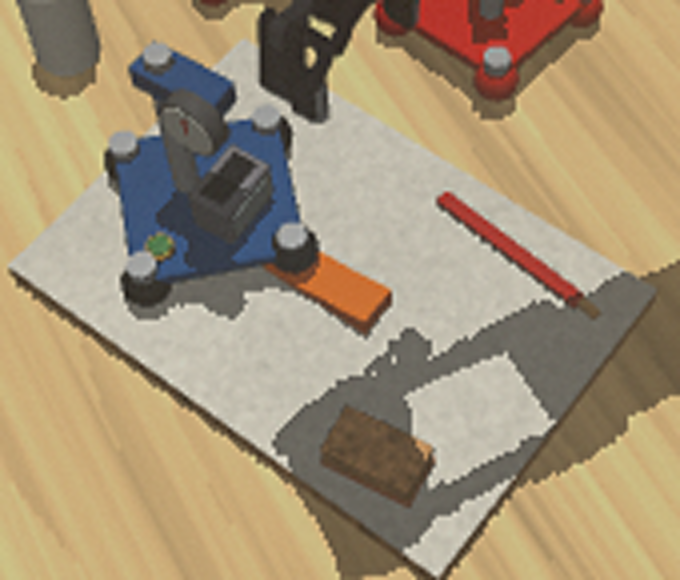

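Run:
```python
from m import *
s,c=pickle.load(open("w9.pkl","rb"))
g=lambda x,y:(x/2+120-.25,y/2+40-.25)
B=cast(c,[g(251,229),g(302,229)],.039,s)[:,:2]; b=B.mean(0); print("back",b,np.linalg.norm(B[0]-B[1]), "perp ang",np.degrees(np.arctan2(*(B[1]-B[0])[::-1]))-90)
for z in(.045,.046):
  F=cast(c,[g(276,347)],z,s)[0,:2]; u=np.array([np.cos(np.radians(-66.4)),np.sin(np.radians(-66.4))]); e=F-b; print(F,"back->foot",e@u,"left",e@[-u[1],u[0]])
print(cast(c,[g(169,467),g(398,455)],.062,s)[:,:2])
d=pickle.load(open("cams0.pkl","rb"));cs=d["scene"]
th=7/85; y=-np.array([np.cos(np.radians(-63)),np.sin(np.radians(-63)),0]); O=np.array([.6287,-.1224,.019])
def pt(yy,zz,t): return O+y*(yy*np.cos(t)+zz*np.sin(t))+np.array([0,0,1])*(zz*np.cos(t)-yy*np.sin(t))
a,b2=[proj(cs,[pt(-.085,.045,t)])[0] for t in(th,0)];print("far",b2-a)
xs=np.array([-y[1],y[0],0])
a,b2=[proj(cs,[pt(0,.045,t)])[0] for t in(th,0)];print("side caps",b2-a)
t4=pickle.load(open("t4.pkl","rb"))
cv2.imwrite("pics/cmp.png",np.hstack([cv2.resize(q["color"][145:225,178:248,::-1],None,fx=5,fy=5,interpolation=cv2.INTER_CUBIC) for q in(cs,t4)]))
```

```text
back [0.55740784 0.0293956 ] 0.03626171427310484 perp ang -66.47323132180662
[ 0.59163796 -0.05006783] back->foot 0.08652131745786641 left -0.00044589734096544956
[ 0.5914987  -0.04974974] back->foot 0.08617408115291052 left -0.0004461623602237127
[[ 0.55362525 -0.16396184]
 [ 0.70672186 -0.08633041]]
far [-0.59217042  0.67160906]
side caps [-0.91906594 -0.53560542]
```

View pics/cmp.png

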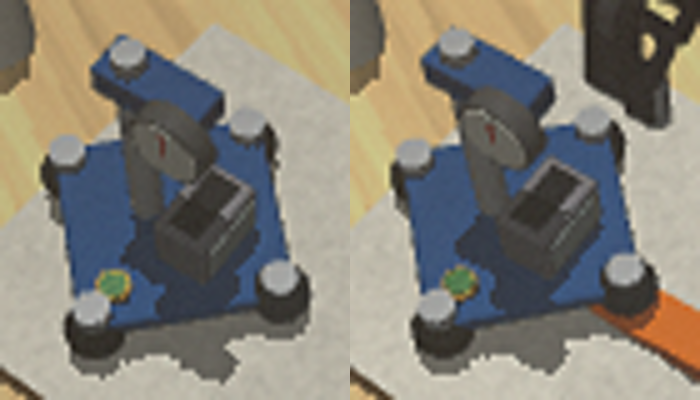

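Back-to-foot is still 84–86 mm, because the foot shifts a couple of mm as the stand rolls upright, against the 81 mm needed. The head tilt is about 85–90% corrected. So about 3–5 mm remain, and I'll go back and creep while watching for the head to stop moving.

Emit:
arm_command([
  [0.001,0,0.019,0],
  [0,0.02,0.018,0],
  [0,0.05,0,0],
  [0,0.05,0,0],
  [0,0.05,0,0],
  [0,0.05,0,0],
  [0,0.05,0,0],
  [0,0.02,0,0],
  [0,0.009,0,0],
  [0,0,-0.006,0],
  [0,0,-0.006,0],
  [0,0,-0.004,0],
  [0,0,-0.002,0],
  [0,0,0,0],
], fingers=0.012)

```text
time: 17.4
tool_pos: [0.5524, 0.041, 0.0276]
tcp_rot: [-1.547, -0.323, 0.322]
wrist_force: [0.4, -0.2, -0.1]
width: 0.144
```

```bash
python3 trk.py t5
```

```text
17.4 [0.5524 0.041  0.0276] F [ 0.35 -0.21 -0.13] Fpush 0.33 ang -66.43 TCP to foot 0.0954 left -0.0005
head (-3.75, -2.25, 0.945)
footA (-0.75, -0.375, 0.95)
footB (-0.75, -0.5, 0.908)
far (-0.25, 0.5, 0.966)
short (-0.875, -1.5, 0.978)
```

Add to trk.py:
```python
r=pickle.load(open("t0.pkl","rb")); print("vs t0:",*[(n,track(r,c,b)) for n,b in dict(head=(192,149,222,172),mid=(192,170,232,205),A=(189,200,203,216)).items()])
r=pickle.load(open("t4.pkl","rb")); print("vs t4:",*[(n,track(r,c,b)) for n,b in dict(head=(192,149,222,172),A=(189,200,203,216)).items()])
```

```text
(no output)
```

Emit:
arm_command([
  [0,0,-0.002,0],
  [0,0,-0.002,0],
  [0,0,0,0],
])

```text
time: 17.82
tool_pos: [0.5535, 0.0377, 0.0272]
tcp_rot: [-1.546, -0.323, 0.323]
wrist_force: [-1.8, 1.5, 0.9]
width: 0.143
```

```bash
python3 trk.py t6
```

```text
17.825 [0.5535 0.0377 0.0272] F [-1.77  1.46  0.94] Fpush -2.04 ang -66.4 TCP to foot 0.092 left -0.0003
head (-3.875, -2.25, 0.945)
footA (-0.75, -0.375, 0.95)
footB (-0.75, -0.5, 0.909)
far (-0.25, 0.5, 0.965)
short (-0.875, -1.625, 0.976)
vs t0: ('head', (-0.75, -0.375, 0.984)) ('mid', (-0.25, -0.125, 0.961)) ('A', (-0.125, 0.0, 0.98))
vs t4: ('head', (0.0, 0.0, 0.998)) ('A', (0.0, 0.0, 0.999))
```

Emit:
arm_command([
  [0,0,-0.0015,0],
  [0,0,0,0],
])

```text
time: 18.12
tool_pos: [0.554, 0.0365, 0.0272]
tcp_rot: [-1.546, -0.323, 0.323]
wrist_force: [-0.8, 3.4, 0.9]
width: 0.139
```

```bash
python3 trk.py t7
```

```text
18.125 [0.554  0.0365 0.0272] F [-0.79  3.4   0.89] Fpush -3.44 ang -66.4 TCP to foot 0.0907 left -0.0003
head (-3.875, -2.25, 0.941)
footA (-0.75, -0.375, 0.95)
footB (-0.75, -0.5, 0.908)
far (-0.25, 0.5, 0.962)
short (-0.875, -1.625, 0.976)
vs t0: ('head', (-0.75, -0.375, 0.983)) ('mid', (-0.25, -0.125, 0.962)) ('A', (-0.125, 0.0, 0.98))
vs t4: ('head', (-0.125, -0.125, 0.996)) ('A', (0.0, 0.0, 0.999))
```

Emit:
arm_command([
  [0,0,-0.001,0],
  [0,0,0,0],
])

```text
time: 18.42
tool_pos: [0.5544, 0.0357, 0.0272]
tcp_rot: [-1.546, -0.323, 0.323]
wrist_force: [-1.5, 5.7, 1.0]
width: 0.141
```

```bash
python3 trk.py t8
```

```text
18.425 [0.5544 0.0357 0.0272] F [-1.45  5.66  0.97] Fpush -5.77 ang -66.41 TCP to foot 0.0898 left -0.0002
head (-4.0, -2.375, 0.94)
footA (-0.75, -0.375, 0.949)
footB (-0.875, -0.625, 0.91)
far (-0.25, 0.5, 0.961)
short (-1.0, -1.625, 0.976)
vs t0: ('head', (-0.875, -0.5, 0.982)) ('mid', (-0.25, -0.125, 0.956)) ('A', (-0.125, 0.0, 0.979))
vs t4: ('head', (-0.125, -0.125, 0.994)) ('A', (0.0, 0.0, 0.998))
```

The push force jumped from about 3 N to 5.8 N, and the geometry now gives a back-to-foot distance of about 81 mm. Both indicate that the opposite foot has landed. I'll retract and verify.

Emit:
arm_command([
  [0,0,0.012,0],
  [0,-0.01,0.012,0],
  [0,-0.05,0,0],
  [0,-0.06,0,0],
  [0,-0.06,0,0],
  [0,-0.06,0,0],
  [0,-0.04,0,0],
  [0,-0.02,0,0],
  [0,0,0,0],
  [0,0,0,0],
])

```text
time: 19.73
tool_pos: [0.544, 0.0573, 0.3248]
tcp_rot: [-1.546, -0.32, 0.326]
wrist_force: [-0.0, -0.6, -0.7]
width: 0.146
```

Emit:
arm_command([
  [0,0,-0.02,0],
  [0,0,-0.02,0],
  [0,0,0,0],
  [0,0,0,0],
], fingers=0.085)

```text
time: 20.23
tool_pos: [0.5611, 0.0201, 0.3269]
tcp_rot: [-1.546, -0.322, 0.323]
wrist_force: [-0.3, -0.6, 0.2]
width: 0.967
```

```bash
python3 trk.py t9
python3 - <<'E'
from st import *
c=read_camera("wrist")
pickle.dump((s,c),open("w10.pkl","wb"))
im=cv2.resize(c["color"][40:330,120:390,::-1],None,fx=2,fy=2,interpolation=cv2.INTER_CUBIC)
cv2.imwrite("pics/w10.png",im)
d=read_camera("side"); pickle.dump(d,open("d10.pkl","wb")); d0=pickle.load(open("cams0.pkl","rb"))["side"]
cv2.imwrite("pics/d10.png",np.hstack([cv2.resize(q["color"][110:200,190:275,::-1],None,fx=4.5,fy=4.5,interpolation=cv2.INTER_CUBIC) for q in (d0,d)]))
E
```

```text
20.225 [0.5611 0.0201 0.3269] F [-0.33 -0.6   0.16] Fpush 0.42 ang -66.47 TCP to foot 0.0728 left -0.0001
head (-4.0, -2.375, 0.94)
footA (-0.75, -0.375, 0.949)
footB (-1.0, -0.5, 0.881)
far (-0.25, 0.5, 0.962)
short (-1.0, -1.625, 0.976)
vs t0: ('head', (-0.875, -0.5, 0.982)) ('mid', (-0.375, -0.125, 0.956)) ('A', (-0.125, 0.0, 0.979))
vs t4: ('head', (-0.125, -0.125, 0.994)) ('A', (0.0, 0.0, 0.998))
20.275 [0.5611 0.0204 0.3271] F [-0.24 -0.5  -0.32] Fpush 0.37 ang -66.43 TCP to foot 0.0731 left -0.0002
```

View pics/w10.png

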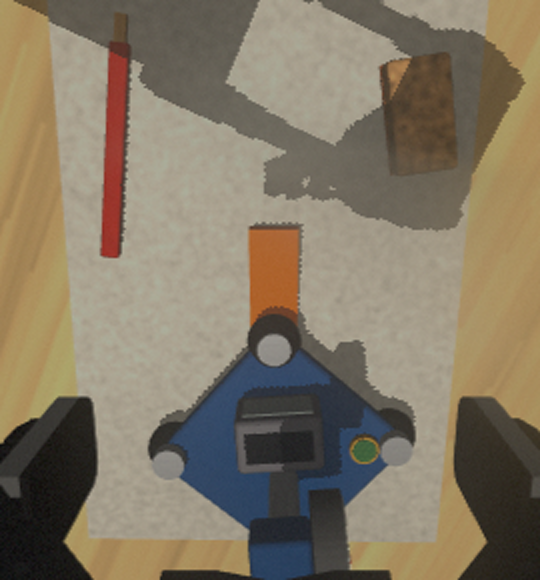

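View pics/d10.png

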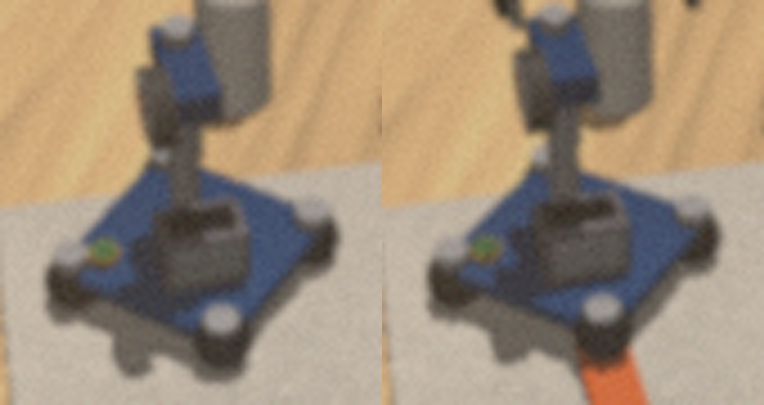

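Run:
```python
from m import *
u=np.array([np.cos(np.radians(-66.4)),np.sin(np.radians(-66.4))])
for nm in("w6","w9","w10"):
    s,c=pickle.load(open(nm+".pkl","rb"))
    im=c["color"]; h=cv2.cvtColor(im,cv2.COLOR_RGB2HSV)
    out=[]
    roi=np.zeros(h.shape[:2],np.uint8); roi[180:290,190:340]=255
    m=cv2.inRange(h,(0,0,120),(180,60,255))
    # caps: find circles by bright low-sat blobs near expected positions
    row={}
    e={"w6":[(273,340),(170,460),(398,441)],"w9":[(276,353),(169,467),(398,455)],"w10":[(274,349),(168,464),(397,451)]}[nm]
    g=cv2.cvtColor(im,cv2.COLOR_RGB2GRAY)
    for (x,y) in e:
        X,Y=x/2+120,y/2+40; x0,y0=int(X)-11,int(Y)-11
        p=g[y0:y0+23,x0:x0+23].astype(float); mm=(m[y0:y0+23,x0:x0+23]>0).astype(np.uint8)
        n,l,st,ce=cv2.connectedComponentsWithStats(mm); k=l[11,11]; out.append((ce[k][0]+x0,ce[k][1]+y0,st[k][4]))
    print(nm,[tuple(np.round(o,1)) for o in out])
    # dome boundary + back edge along wedge centre columns
    o=cv2.inRange(h,(5,150,40),(18,255,255)); ys,xs=np.nonzero(o[60:250,235:275]); 
    prof=h[:, 250:262,2].mean(1); gr=im[:,250:262].astype(float).mean(1)
    r0=int(60+ys.min())-4; print(" rows back",[(r,gr[r].astype(int).tolist()) for r in range(r0,r0+8)])
    print(" rows dome",[(r,gr[r].astype(int).tolist()) for r in range(190,206)])
```

```text
w6 [(np.float64(255.6), np.float64(209.7), np.float64(212.0)), (np.float64(202.5), np.float64(272.8), np.float64(312.0)), (np.float64(317.0), np.float64(262.4), np.float64(170.0))]
 rows back [(124, [146, 104, 77]), (125, [148, 105, 77]), (126, [150, 105, 75]), (127, [146, 102, 75]), (128, [148, 103, 74]), (129, [148, 102, 73]), (130, [149, 103, 72]), (131, [148, 101, 71])]
 rows dome [(190, [136, 80, 45]), (191, [124, 73, 45]), (192, [113, 67, 44]), (193, [100, 83, 68]), (194, [69, 61, 54]), (195, [61, 54, 49]), (196, [61, 54, 49]), (197, [61, 55, 49]), (198, [60, 55, 49]), (199, [62, 55, 50]), (200, [61, 55, 49]), (201, [61, 56, 50]), (202, [98, 94, 89]), (203, [146, 142, 136]), (204, [164, 161, 154]), (205, [167, 163, 157])]
w9 [(np.float64(257.4), np.float64(216.9), np.float64(198.0)), (np.float64(201.8), np.float64(276.3), np.float64(308.0)), (np.float64(321.5), np.float64(269.7), np.float64(315.0))]
 rows back [(151, [150, 142, 125]), (152, [107, 99, 89]), (153, [98, 77, 62]), (154, [95, 72, 58]), (155, [150, 93, 56]), (156, [172, 103, 54]), (157, [172, 102, 52]), (158, [172, 1
[... 396 characters left out ...]
loat64(214.7), np.float64(202.0)), (np.float64(201.9), np.float64(275.1), np.float64(316.0)), (np.float64(320.5), np.float64(267.6), np.float64(318.0))]
 rows back [(151, [143, 135, 120]), (152, [105, 99, 87]), (153, [95, 72, 58]), (154, [111, 77, 57]), (155, [171, 102, 55]), (156, [171, 102, 54]), (157, [171, 101, 53]), (158, [171, 101, 52])]
 rows dome [(190, [172, 96, 41]), (191, [172, 97, 41]), (192, [172, 96, 40]), (193, [147, 84, 42]), (194, [124, 73, 43]), (195, [115, 69, 44]), (196, [113, 68, 44]), (197, [80, 58, 45]), (198, [63, 53, 46]), (199, [58, 52, 47]), (200, [59, 53, 47]), (201, [58, 52, 47]), (202, [58, 53, 47]), (203, [59, 53, 48]), (204, [58, 53, 47]), (205, [58, 53, 48])]
```

Run:
```python
from m import *
from scipy.optimize import brentq
caps={"w6":[(255.6,209.7),(202.5,272.8)],"w9":[(257.4,216.9),(201.8,276.3),(321.5,269.7)],"w10":[(256.6,214.7),(201.9,275.1),(320.5,267.6)]}
u=np.array([np.cos(np.radians(-66.4)),np.sin(np.radians(-66.4)),0])
for nm,br,dr,hz in(("w6",118.8,193.3,.039),("w9",154.8,199.2,.0455),("w10",154.3,197.2,.046)):
    s,c=pickle.load(open(nm+".pkl","rb")); R,t=ext(c,s); o=-R.T@t
    b=cast(c,[[256,br-.5]],.039,s)[0]
    q=cast(c,[[256,dr-.5]],hz,s)[0]; ray=q-o; a=ray@u; z=ray[2]; # 2D line (u,z); centre at distance 20mm on +u side
    nn=np.hypot(a,z); L=0.020*nn/abs(z)
    print(nm,"back",b[:2].round(4),"dome centre u",((q-b)@u+L).round(4),"foot at",(q+u*L)[:2].round(4))
    if len(caps[nm])==3:
        y=np.array([np.cos(np.radians(-63)),np.sin(np.radians(-63)),0])
        for h in(.058,.062,.066):
            P=cast(c,caps[nm],h,s); print("  caps h",h,"short->mid along -y",((P[1]+P[2])/2-P[0])@y, "L-R",np.linalg.norm(P[1]-P[2]),((P[1]+P[2])/2)[:2])
```

```text
w6 back [0.5421 0.0714] dome centre u 0.1274 foot at [ 0.5903 -0.0465]
w9 back [0.5548 0.0282] dome centre u 0.0847 foot at [ 0.5886 -0.0495]
  caps h 0.058 short->mid along -y 0.09032411344945404 L-R 0.18173397514531137 [ 0.6331753  -0.13139224]
  caps h 0.062 short->mid along -y 0.08944272983785759 L-R 0.17996061317976061 [ 0.63219528 -0.12928597]
  caps h 0.066 short->mid along -y 0.08856134622626113 L-R 0.17818725121420975 [ 0.63121526 -0.1271797 ]
w10 back [0.557  0.0262] dome centre u 0.0824 foot at [ 0.5899 -0.0494]
  caps h 0.058 short->mid along -y 0.09119029657442514 L-R 0.1804283417366632 [ 0.63416343 -0.13224331]
  caps h 0.062 short->mid along -y 0.09030307158861374 L-R 0.17867288595956082 [ 0.63319783 -0.13015945]
  caps h 0.066 short->mid along -y 0.08941584660280254 L-R 0.17691743018245845 [ 0.63223223 -0.12807559]
```

By images the back-to-foot distance is 81.4–82.4 mm, and the tilt tracking could leave up to about 1 mm of wedge travel, while the force suggests landed. I'll do one careful confirming touch in half-millimetre steps, reading the force.

Emit:
arm_command([
  [0,0,0.018,0],
  [0,0.02,0.018,0],
  [0,0.05,0,0],
  [0,0.05,0,0],
  [0,0.05,0,0],
  [0,0.05,0,0],
  [0,0.05,0,0],
  [0,0.02,0,0],
  [0,0.009,0,0],
  [0,0,-0.006,0],
  [0,0,-0.006,0],
  [0,0,-0.004,0],
  [0,0,0,0],
  [0,0,0,0],
], fingers=0.012)

```text
time: 22.12
tool_pos: [0.5532, 0.0388, 0.0286]
tcp_rot: [-1.547, -0.323, 0.323]
wrist_force: [-0.8, -0.8, -0.2]
width: 0.143
```

```bash
python3 -c "import st"
```

```text
22.125 [0.5532 0.0388 0.0286] F [-0.81 -0.85 -0.24] Fpush 0.45 ang -66.42 TCP to foot 0.0931 left -0.0004
```

Contact is at 89.8 mm, so 3.3 mm remain. I'll approach by 3 mm, then take 0.5 mm steps.

Emit:
arm_command([
  [0,0,-0.0015,0],
  [0,0,-0.0015,0],
  [0,0,0,0],
])

```text
time: 22.5
tool_pos: [0.5543, 0.0361, 0.0282]
tcp_rot: [-1.547, -0.323, 0.323]
wrist_force: [0.4, -0.1, -0.8]
width: 0.14
```

```bash
python3 -c "import st"
```

```text
22.5 [0.5543 0.0361 0.0282] F [ 0.4  -0.15 -0.82] Fpush 0.29 ang -66.4 TCP to foot 0.0902 left -0.0003
```

Emit:
arm_command([
  [0,0,-0.0005,0],
  [0,0,0,0],
])

```text
time: 22.75
tool_pos: [0.5544, 0.0358, 0.0282]
tcp_rot: [-1.546, -0.323, 0.323]
wrist_force: [-0.0, 0.1, 0.0]
width: 0.142
```

```bash
python3 trk.py t10
```

```text
22.75 [0.5544 0.0358 0.0282] F [-0.03  0.09  0.  ] Fpush -0.1 ang -66.4 TCP to foot 0.0898 left -0.0003
head (-4.0, -2.375, 0.94)
footA (-0.75, -0.375, 0.949)
footB (-0.875, -0.625, 0.909)
far (-0.25, 0.5, 0.961)
short (-1.0, -1.625, 0.976)
vs t0: ('head', (-0.875, -0.5, 0.982)) ('mid', (-0.25, -0.125, 0.957)) ('A', (-0.125, 0.0, 0.979))
vs t4: ('head', (-0.125, -0.125, 0.994)) ('A', (0.0, 0.0, 0.998))
```

Emit:
arm_command([
  [0,0,-0.0005,0],
  [0,0,0,0],
])

```text
time: 23.05
tool_pos: [0.5544, 0.0357, 0.0282]
tcp_rot: [-1.546, -0.323, 0.323]
wrist_force: [-1.8, 2.3, 0.7]
width: 0.139
```

```bash
python3 -c "import st"
```

```text
23.05 [0.5544 0.0357 0.0282] F [-1.78  2.27  0.66] Fpush -2.79 ang -66.41 TCP to foot 0.0898 left -0.0003
```

Emit:
arm_command([
  [0,0,-0.0005,0],
  [0,0,0,0],
])

```text
time: 23.3
tool_pos: [0.5545, 0.0356, 0.0282]
tcp_rot: [-1.545, -0.322, 0.323]
wrist_force: [-1.9, 5.4, 0.8]
width: 0.138
```

```bash
python3 trk.py t11
```

```text
23.3 [0.5545 0.0356 0.0282] F [-1.9   5.45  0.8 ] Fpush -5.75 ang -66.41 TCP to foot 0.0897 left -0.0003
head (-4.0, -2.375, 0.941)
footA (-0.75, -0.375, 0.948)
footB (-0.875, -0.625, 0.91)
far (-0.25, 0.5, 0.962)
short (-1.0, -1.625, 0.975)
vs t0: ('head', (-0.875, -0.5, 0.982)) ('mid', (-0.25, -0.125, 0.957)) ('A', (-0.125, 0.0, 0.979))
vs t4: ('head', (-0.125, -0.125, 0.994)) ('A', (0.0, 0.0, 0.998))
```

At 5.75 N the wedge no longer moves (TCP +0.1 mm for 0.5 mm commanded), whereas before it slid at 2–3.5 N, and the head is steady. The opposite foot carries load, so the stand is level. I'm moving clear.

Emit:
arm_command([
  [0,0,0.012,0],
  [0,-0.01,0.02,0],
  [0,-0.05,0.02,0],
  [0,-0.06,0,0],
  [0,-0.06,0,0],
  [0,-0.06,0,0],
  [0,-0.04,0,0],
  [0,-0.02,0,0],
  [0,0,0,0],
  [0,0,0,0],
])

```text
time: 24.6
tool_pos: [0.5329, 0.0825, 0.3258]
tcp_rot: [-1.546, -0.32, 0.326]
wrist_force: [-0.2, -0.5, 0.3]
width: 0.14
```

```bash
python3 trk.py t12
python3 - <<'E'
from h import *
c=pickle.load(open("t12.pkl","rb"));cv2.imwrite("pics/s12.png",cv2.resize(c["color"][140:285,160:330,::-1],None,fx=4,fy=4,interpolation=cv2.INTER_CUBIC))
E
```

```text
24.6 [0.5329 0.0825 0.3258] F [-0.17 -0.5   0.26] Fpush 0.39 ang -66.39 TCP to foot 0.1413 left 0.0007
head (-4.0, -2.375, 0.94)
footA (-0.75, -0.375, 0.948)
footB (-0.875, -0.625, 0.91)
far (-0.25, 0.5, 0.962)
short (-1.0, -1.625, 0.976)
vs t0: ('head', (-0.875, -0.5, 0.982)) ('mid', (-0.375, -0.125, 0.955)) ('A', (-0.125, 0.0, 0.979))
vs t4: ('head', (-0.125, -0.125, 0.994)) ('A', (0.0, 0.0, 0.998))
```

View pics/s12.png

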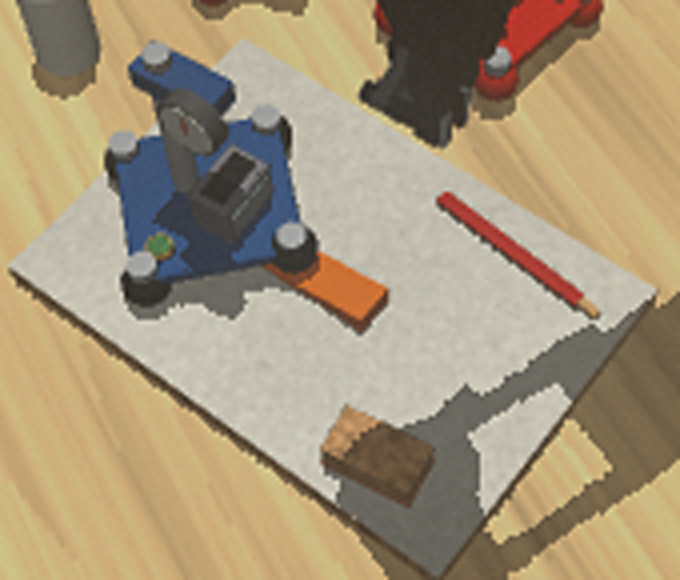

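The picture shows the wedge under the short foot at (295,255), with the stand upright and in place, the cork block and pencil untouched, and the gripper clear.

```bash
python3 -c "
from workcell import job; print(job.finish_job())"
```

```text
the job is handed in; nothing more can be done
None
```

I pushed the wedge thin end first under the short foot until the stand stood level, then moved clear and handed the job in at about 24.6 s. I steered it twice by a few degrees to centre it under the foot and did the last few millimetres in small steps.

**Force check:** The wedge had been sliding at about 2–3.5 N. At the end it held against 5.75 N: the fingertips moved 0.1 mm for a 0.5 mm command, and the stand's head stayed still. I took this to mean the opposite foot had landed.

**Position checks:** After the retreat the stand's image position was unchanged. The stand turned upright without sliding measurably, and the cork block and pencil did not appear to move. I did not check the glue bottle or the tape measure specifically.

**Disagreement:** The force and commanded position gave about 81 mm from the short foot to the thick end. One image measurement gave 82.4 mm. The head had moved about 90–95% of the way predicted for level, which is within the roughly 2 mm camera calibration. A leftover gap of about 0.2–0.3 mm under the opposite foot cannot be ruled out from the images. I couldn't see the opposite foot touching the panel directly.

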